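Clamp the chopping board to the worktop

TASK

Fix the chopping board for chopping: take the crank knob of the screw clamp that reaches over the board and turn it clockwise (seen from above) until the pad meets the board, then snug it with about a quarter turn more, not hard, and let go. Leave the other clamp's crank as it is and do not shift the board.

Things in the scene. Friction and masses are not known exactly. Their poses are not given: they have to be found in the camera images.
- board: Beech chopping board, 260 x 340 x 22 mm (x, y, z), 1.4 kg, loose, flat on the worktop. Origin: centre of its underside; its top is 22 mm higher. A pan, a small lid, a salt box and a spatula on it all stay below 110 mm above the worktop. The clamp's dark post, fixed to the worktop, stands just off its edge on the robot's side.
- crank (a joint): Turn of the crank of the clamp over the board, rad; grows clockwise from above; starts at -1.2 to 0.9, stops at -1.6 and 8. Each rad sinks screw, crank and knob by 3 mm. Self-locking: it stays where it is left. Turning takes about 0.16 N m (3 N at the knob), plus 0.045 N m per rad once the pad presses.
- crank_knob (a point): Middle (height and axis) of that clamp's wooden knob: upright, round, 24 mm in diameter, 42 mm high, about 160 mm above the worktop, spinning freely on the outer end of a flat steel crank, 55 mm from the vertical screw axis. Nothing else near stands higher than the crank, just under it. It can be held from above all the way round without turning the hand.
- clamp_pad: Rubber pad, 32 mm in diameter, at the foot of that clamp's screw. Origin: centre of its underside, on the vertical screw axis, the crank's centre. Starts 3 to 9.5 mm above the board and sinks with the screw, not turning. Sprung: once on the board it stays there while the screw goes on down, pressing 5 N per mm or 15 N per rad of crank (a quarter turn: 24 N), for 10 mm, then solid.
- spare_crank_knob (a point): Middle of the crank knob of the other clamp, the same in every way but with only bare worktop under its pad.
Not all that is in view belongs to the job. Leave any purple look-alike of the part that bears crank alone.

How it is judged:
By the outcome, as a careful person would: the job done as asked, in the order asked, and still so for the second after the job is handed in, with the robot touching nothing.
It also fails if it takes over 45 s, if anything falls off the work surface, if the arm or the gripper's body presses on something with over 40 N, if the wrist force passes 120 N, or if a joint passes its speed limit or range.

ROBOT

A 6-joint arm with a two-finger parallel gripper is mounted at the origin on the work surface. World frame = base frame: x ahead of the robot, y to its left, z up, the work surface at z = 0. Lengths are in m, angles in rad, forces in N, time in s.
With the tool pointing down it reaches from about 0.35 to 0.85 m from the base axis. Payload 8.1 kg.
Tool frame: the origin (TCP) lies where the fingers leave the gripper's body, on its centre line; the fingertips stand 84 mm ahead of it and the grasp point (between the pads) lies 65 mm ahead of it; z points along the fingers, y is the line along which they close (so a half turn about z gives the same grasp; the last joint's range is limited). The gripper opens to 93 mm and grips with 3 to 60 N. Pads are 15 mm wide; open, the fingers measure 128 mm over their backs; the gripper's body (75 mm by 188 mm) begins 65 mm behind the grasp point.
Start: joints at [-1.234, 0.13, 1.488, -0, 1.523, -0.085], TCP at [0.246, -0.547, 0.303] pointing down, gripper open.
Joint ranges: [-2.96, 2.96], [-0.89, 2.26], [0.02, 2.5], [-1.34, 4.48], [0, 2.73], [-2.66, 2.66]. Speed limits (rad/s): [2.39, 2.39, 2.79, 3.14, 3.14, 3.14].

INTERFACE

Orientations are given as a rotation vector (axis times angle).
In Python, from plant import robot gives the robot as it stands.
- The arm moves only by the shell command python3 -m jog 'ROWS' [FORCE]. ROWS is text: rows parted by semicolons, each of 5 numbers parted by spaces: the opening, from 0 (shut) to 1 (fully open), then the shift along the tool's x, y, z in m, then the turn about the tool's z in degrees. A call has 1 to 10 rows; each row shifts and turns the commanded pose from where the row before left it, along the tool's axes as they then stand; what a row does not reach is not made up. A row lasts 1/12 s, in which the tool goes at most 41.7 mm and 7.16 degrees, less where a joint would pass 70% of its speed; a pose out of reach is approached as far as the arm can. A call with a gripper value outside its range is refused whole. The fingers move at their own pace and stop on an object; FORCE is the grip in N (left out, the last holds). Time passes only in rows, so rows that do not move let the fingers close. It gives the time, the measured TCP pose, the force, the opening and the grip force at its end, in the units of the state.
- robot.read_state(): the state, without advancing time (a new reading comes with each control period).
- robot.read_camera(name): name is "scene" or "top" or "wrist"; returns a dict with "color" (420x560x3 uint8, red, green, blue), "intrinsics" (3x3 intrinsics, pixels), "pose" (4x4, takes a point from camera to world coordinates); the wrist camera has in their place "tool_from_camera" (4x4, takes a point from camera to tool coordinates, whose origin is the TCP and whose axes are the flange's). Camera axes: x right, y down, z forward; pixel columns grow to the right and rows downward; lengths in m; the calibration is good to about 2 mm. The wrist camera is an equidistant fisheye: a pixel r from the principal point sees the ray r / f radians off the axis. A picture is of the moment at which its call begins: read the wrist's pose just before it. There is no depth.
- robot.close_job(): hands the job in; it is judged then, once.
The state is a dict: "t": time; "q": joint angles; "dq": joint speeds; "joint_torque": joint torques, N m; "tool_pos": TCP position; "orientation": TCP orientation; "force": force on the tool from outside, world axes, zero at the start; "wrist_torque": the same for the moment, N m; "opening": finger opening in m; "gripper_force": force on a finger pad.
Only numpy, scipy, OpenCV 4.12 (cv2) and the standard library are available. Lean on these libraries where they do the work, as an engineer would, in place of code of your own. Each camera call takes 0.05 s, during which the arm holds its last target. There are 200 camera calls.

## Working session

There is one attempt and no reset: what is moved stays moved. The work goes in short steps, Python scripts to look and compute and a shell command to move; the robot and the scene stay as the last step left them, time stands still between calls to the robot, and variables do not carry over. Pictures are saved under pics/ and viewed, at most 10 in all, crops included, and the job is handed in when it is done.

```bash
mkdir -p pics; ls; cat > h.py <<'E'
import numpy as np, cv2
from plant import robot
def snap(n,f):
    c=robot.read_camera(n); cv2.imwrite('pics/'+f,c['color'][:,:,::-1]); np.savez('pics/'+f+'.npz',**{k:np.array(v) for k,v in c.items()}); return c
E
python3 - <<'E'
from h import *
s=robot.read_state(); print(s['t'],s['tool_pos'],s['orientation'])
a=snap('scene','s0.png');b=snap('top','t0.png')
for c in(a,b):print(c['intrinsics'],np.round(c['pose'],3))
E
```

```text
pics
0.0 [ 0.24552992 -0.54700317  0.30168503] [-3.07019272e+00 -6.57252633e-01  3.44370747e-04]
[[544.54690527   0.         280.64246959]
 [  0.         544.54690527 209.50802939]
 [  0.           0.           1.        ]] [[ 0.276  0.801 -0.532  1.033]
 [ 0.961 -0.24   0.138 -0.157]
 [-0.017 -0.549 -0.836  1.003]
 [ 0.     0.     0.     1.   ]]
[[472.74039813   0.         271.53942617]
 [  0.         472.74039813 216.64309313]
 [  0.           0.           1.        ]] [[ 0.013 -0.996  0.089  0.423]
 [-1.    -0.011  0.019 -0.016]
 [-0.018 -0.089 -0.996  0.956]
 [ 0.     0.     0.     1.   ]]
```

View pics/s0.png

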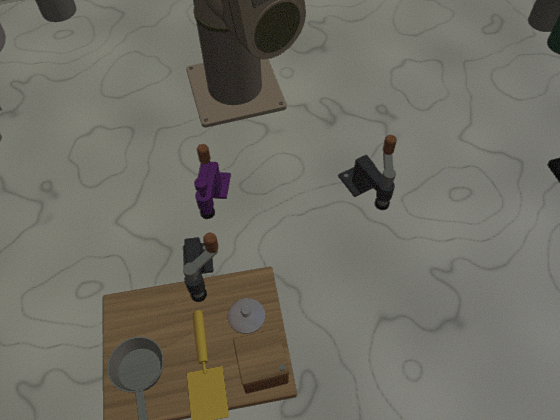

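View pics/t0.png

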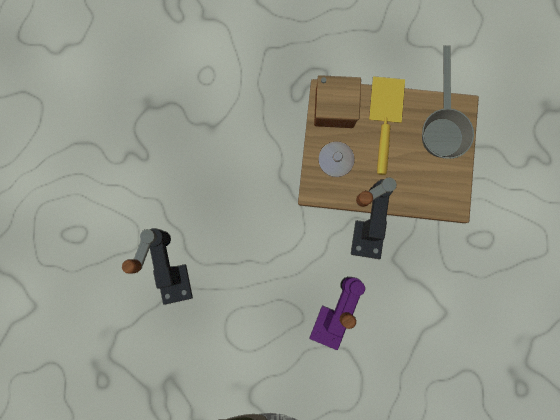

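Three knobs could be taken for the right one:
- **Board clamp:** dark, scene (210,241), top (364,199). Its screw stands over the board.
- **Purple look-alike:** scene (204,152), top (348,321).
- **Spare clamp:** dark, over bare worktop, scene (390,144), top (131,266).

I choose the first and check it in a close crop.

```bash
python3 - <<'E'
import cv2,numpy as np
a=cv2.imread('pics/s0.png')[215:315,165:240]; b=cv2.imread('pics/t0.png')[165:265,335:410]
f=lambda i:cv2.resize(i,None,fx=5,fy=5,interpolation=cv2.INTER_CUBIC)
cv2.imwrite('pics/c0.png',np.hstack([f(a),f(b)]))
E
```

```text
(no output)
```

View pics/c0.png

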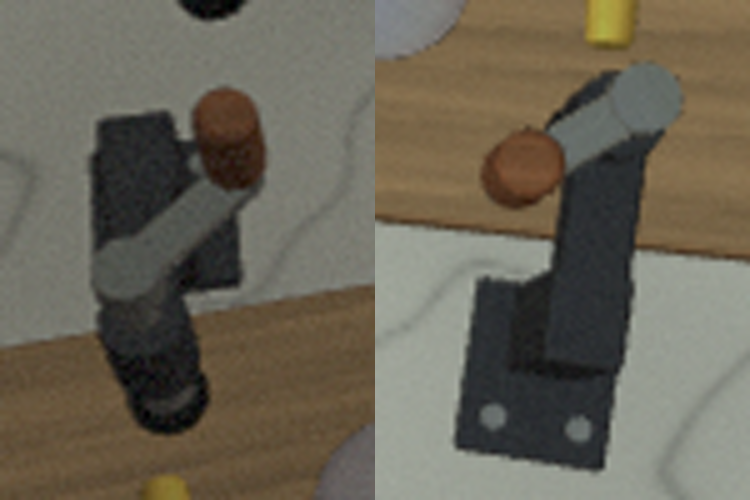

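The crop shows the dark clamp over the board. In the scene camera its knob top is at about (209.6,237.5), the knob base at (213,249) and the hub at (190.5,268.5). In the top camera the knob is at about (364.5,198.5) and the hub at (389,184.2).

```bash
cat >> h.py <<'E'
def ray(f,u,v):
    d=np.load('pics/'+f+'.npz');P=d['pose'];r=P[:3,:3]@np.linalg.solve(d['intrinsics'],[u,v,1.]);return P[:3,3],r/np.linalg.norm(r)
def tri(rs):
    A=sum(np.eye(3)-np.outer(r,r) for o,r in rs);b=sum((np.eye(3)-np.outer(r,r))@o for o,r in rs);p=np.linalg.solve(A,b)
    return p,[np.linalg.norm(np.cross(p-o,r)) for o,r in rs]
def atz(f,u,v,z):
    o,r=ray(f,u,v);return o+r*(z-o[2])/r[2]
E
python3 - <<'E'
from h import *
from scipy.spatial.transform import Rotation as R
K=tri([ray('s0.png',211.3,243.3),ray('t0.png',364.5,198.5)]);H=tri([ray('s0.png',190.5,268.5),ray('t0.png',389,184.2)])
print(K,H)
for z in(.155,.16,.165):print(z,atz('s0.png',211.3,243.3,z),atz('t0.png',364.5,198.5,z))
print('hub',atz('s0.png',190.5,268.5,.14),atz('t0.png',389,184.2,.14))
s=robot.read_state();M=R.from_rotvec(s['orientation']).as_matrix();print(M.round(3))
k=K[0]
print('grasp point now',s['tool_pos']+M[:,2]*.065,'shift tool',M.T@(k-s['tool_pos']-M[:,2]*.065), np.linalg.norm(k[:2]-H[0][:2]))
E
```

```text
(array([ 0.52706905, -0.15689901,  0.15561285]), [np.float64(0.0013339458665555528), np.float64(0.0013339458665555563)]) (array([ 0.5552351 , -0.20330481,  0.13554276]), [np.float64(0.0012293501899709254), np.float64(0.0012293501899708955)])
0.155 [ 0.5271308  -0.15561602  0.155     ] [ 0.52685708 -0.15832352  0.155     ]
0.16 [ 0.53011144 -0.15562169  0.16      ] [ 0.52620816 -0.15743561  0.16      ]
0.165 [ 0.53309209 -0.15562736  0.165     ] [ 0.52555923 -0.1565477   0.165     ]
hub [ 0.55810084 -0.20188605  0.14      ] [ 0.55426099 -0.20350537  0.14      ]
[[ 0.912  0.409 -0.001]
 [ 0.409 -0.912  0.002]
 [ 0.    -0.002 -1.   ]]
grasp point now [ 0.24549591 -0.54694409  0.2367879 ] shift tool [ 0.41657463 -0.24043705  0.0816308 ] 0.054284662113468614
```

```bash
python3 -m jog '1 .026 -.015 0 0;1 .026 -.015 0 0;1 .026 -.015 0 0;1 .026 -.015 0 0;1 .026 -.015 0 0;1 .026 -.015 0 0;1 .026 -.015 0 0;1 .026 -.015 0 0;1 .026 -.015 0 0;1 .026 -.015 0 0' 15
python3 -m jog '1 .026 -.015 0 0;1 .026 -.015 0 0;1 .026 -.015 0 0;1 .026 -.015 0 0;1 .026 -.015 0 0;1 .026 -.015 0 0;1 0 0 0 0;1 0 0 0 0;1 0 0 0 0'
python3 - <<'E'
from h import *
from scipy.spatial.transform import Rotation as R
s=robot.read_state();c=snap('wrist','w1.png')
M=R.from_rotvec(s['orientation']).as_matrix();k=np.array([.5271,-.1569,.1556])
T=c['tool_from_camera'];K=c['intrinsics'];print(M.round(3),T.round(3),K)
print('shift',M.T@(k-s['tool_pos'])-[0,0,.065],s['t'])
def proj(p):
    q=np.linalg.inv(T)@np.r_[M.T@(p-s['tool_pos']),1];q=q[:3];r=np.hypot(q[0],q[1]);th=np.arctan2(r,q[2]);return K[:2,2]+K[0,0]*th*q[:2]/r
for p in(k,k+[0,0,.021],np.array([.5552,-.2033,.1355])):print(proj(p))
E
```

```text
t: 0.93
tool_pos: [0.4219, -0.3027, 0.3024]
orientation: [-3.072, -0.657, 0.001]
force: [0.7, -0.2, -0.6]
opening: 0.0931
gripper_force: 0.0
t: 1.68
tool_pos: [0.5266, -0.1583, 0.3022]
orientation: [-3.072, -0.659, 0.002]
force: [-0.2, 0.0, 0.3]
opening: 0.0936
gripper_force: 0.0
[[ 0.912  0.41  -0.001]
 [ 0.41  -0.912 -0.   ]
 [-0.001 -0.    -1.   ]] [[ 0.    -0.971 -0.238  0.065]
 [ 1.     0.     0.    -0.001]
 [-0.    -0.238  0.971 -0.081]
 [ 0.     0.     0.     1.   ]] [[325.1922621    0.         278.73727115]
 [  0.         325.1922621  205.58640676]
 [  0.           0.           1.        ]]
shift [ 0.00118927 -0.00099658  0.08163798] 1.6833
[278.28361818 216.27376252]
[278.23100377 224.80015191]
[346.11115188 201.29860811]
```

View pics/w1.png

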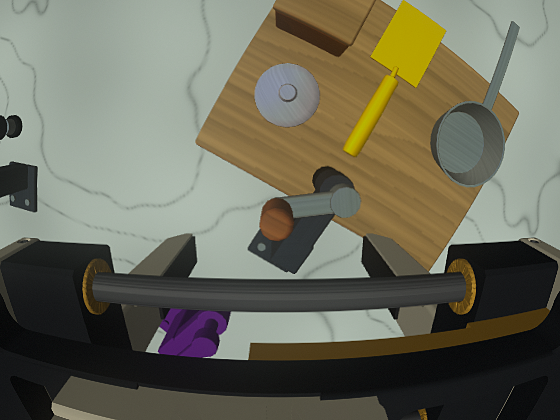

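The wrist picture shows the knob at (277,220) and the hub at (345,202), as predicted. So I go down and grip about 4 mm above the knob's middle.

```bash
python3 -m jog '1 .001 -.001 .015 0;1 0 0 .015 0;1 0 0 .015 0;1 0 0 .013 0;1 0 0 .01 0;1 0 0 .01 0;1 0 0 0 0;1 0 0 0 0' 15
python3 -m jog '0.2 0 0 0 0;0.2 0 0 0 0;0.2 0 0 0 0;0.2 0 0 0 0;0.2 0 0 0 0;0.2 0 0 0 0;0.2 0 0 0 0;0.2 0 0 0 0;0.2 0 0 0 0;0.2 0 0 0 0' 15
```

```text
t: 2.4
tool_pos: [0.5272, -0.157, 0.2244]
orientation: [-3.072, -0.657, 0.001]
force: [-0.2, -0.0, 0.5]
opening: 0.093
gripper_force: 0.0
t: 3.23
tool_pos: [0.5274, -0.1568, 0.2247]
orientation: [-3.072, -0.658, 0.0]
force: [0.6, 0.2, -0.3]
opening: 0.0312
gripper_force: 0.0
```

```bash
python3 -m jog '0.2 0 0 0 0;0.2 0 0 0 0;0.2 0 0 0 0;0.2 0 0 0 0' 15
python3 - <<'E'
from h import *
from scipy.spatial.transform import Rotation as R
s=robot.read_state();M=R.from_rotvec(s['orientation']).as_matrix();print(s['force'],s['wrist_torque'])
# radius vector: knob (from TCP) relative to hub, hub on the line found, 55 mm
k=s['tool_pos'][:2];d=k-[.5552,-.2033];print(np.linalg.norm(d));d*=.055/np.linalg.norm(d);h=k-d;print('hub',h)
a0=np.arctan2(d[1],d[0]);p=lambda n:np.r_[h+.055*np.array([np.cos(a0-n),np.sin(a0-n)]),-.003*n]
st=np.pi/24
for i in range(48):
    v=M.T@(p((i+1)*st)-p(i*st));print(i+1,(v*1e3).round(1))
E
```

```text
t: 3.57
tool_pos: [0.5273, -0.1566, 0.2247]
orientation: [-3.071, -0.658, 0.0]
force: [-1.2, 2.5, 1.5]
opening: 0.0235
gripper_force: 15.0
[-1.19549499  2.54108468  1.45689779] [0.43495904 0.27110126 0.03166718]
0.054379261542071886
hub [ 0.55551797 -0.20383311]
1 [ 7.2 -0.4  0.4]
2 [7.2 0.6 0.4]
3 [7.  1.5 0.4]
4 [6.8 2.4 0.4]
5 [6.4 3.3 0.4]
6 [5.9 4.1 0.4]
7 [5.3 4.8 0.4]
8 [4.7 5.5 0.4]
9 [3.9 6.  0.4]
10 [3.1 6.5 0.4]
11 [2.2 6.8 0.4]
12 [1.3 7.1 0.4]
13 [0.4 7.2 0.4]
14 [-0.6  7.2  0.4]
15 [-1.5  7.   0.4]
16 [-2.4  6.8  0.4]
17 [-3.3  6.4  0.4]
18 [-4.1  5.9  0.4]
19 [-4.8  5.3  0.4]
20 [-5.5  4.7  0.4]
21 [-6.   3.9  0.4]
22 [-6.5  3.1  0.4]
23 [-6.8  2.2  0.4]
24 [-7.1  1.3  0.4]
25 [-7.2  0.4  0.4]
26 [-7.2 -0.6  0.4]
27 [-7.  -1.5  0.4]
28 [-6.8 -2.4  0.4]
29 [-6.4 -3.3  0.4]
30 [-5.9 -4.1  0.4]
31 [-5.3 -4.8  0.4]
32 [-4.7 -5.5  0.4]
33 [-3.9 -6.   0.4]
34 [-3.1 -6.5  0.4]
35 [-2.2 -6.8  0.4]
36 [-1.3 -7.1  0.4]
37 [-0.4 -7.2  0.4]
38 [ 0.6 -7.2  0.4]
39 [ 1.5 -7.   0.4]
40 [ 2.4 -6.8  0.4]
41 [ 3.3 -6.4  0.4]
42 [ 4.1 -5.9  0.4]
43 [ 4.8 -5.3  0.4]
44 [ 5.5 -4.7  0.4]
45 [ 6.  -3.9  0.4]
46 [ 6.5 -3.1  0.4]
47 [ 6.8 -2.2  0.4]
48 [ 7.1 -1.3  0.4]
```

```bash
cat > m.py <<'E'
from h import *
import sys
H=np.array([.5555,-.2038]);A=np.arctan2(.0472,-.0282)
L=[]
for i in range(5):
    s=robot.read_state();r=s['tool_pos'][:2]-H;R_=np.linalg.norm(r);u=r/R_;t=np.array([u[1],-u[0]])
    L.append([s['force'][:2]@t,s['force'][:2]@u,s['force'][2]])
    if i<4: c=robot.read_camera('scene')
    if i==0: cv2.imwrite('pics/'+sys.argv[1],c['color'][:,:,::-1])
print('t',s['t'],'turn',(A-np.arctan2(r[1],r[0]))%(2*np.pi),'R',R_,'z',s['tool_pos'][2],'Ftan,rad,z first',np.round(L[0],1),'mean',np.mean(L,0).round(2),'open',s['opening'])
E
python3 -m jog '.2 .0072 -.0004 .0004 0;.2 .0072 .0006 .0004 0;.2 .007 .0015 .0004 0;.2 .0068 .0024 .0004 0' 15; python3 m.py m1.png
```

```text
t: 3.9
tool_pos: [0.5555, -0.1485, 0.2231]
orientation: [-3.071, -0.658, 0.0]
force: [-3.0, 2.0, 2.1]
opening: 0.0233
gripper_force: 15.0
t 4.1 turn 0.5389330267155394 R 0.055006139518995044 z 0.22314406014891197 Ftan,rad,z first [-3.   2.   2.1] mean [-1.4   2.72  2.2 ] open 0.023177143447771692
```

```bash
python3 -m jog '.2 .0064 .0033 .0004 0;.2 .0059 .0041 .0004 0;.2 .0053 .0048 .0004 0;.2 .0047 .0055 .0004 0' 15; python3 m.py m2.png
python3 -m jog '.2 .0039 .006 .0004 0;.2 .0031 .0065 .0004 0' 15; python3 m.py m3.png
python3 -m jog '.2 .0022 .0068 .0004 0;.2 .0013 .0071 .0004 0' 15; python3 m.py m4.png
```

```text
t: 4.43
tool_pos: [0.583, -0.156, 0.2215]
orientation: [-3.072, -0.658, -0.0]
force: [-2.0, 5.2, 2.1]
opening: 0.0235
gripper_force: 15.0
t 4.6333 turn 1.0636212429388006 R 0.05485266910307044 z 0.22162503646637782 Ftan,rad,z first [-4.4  3.5  2.1] mean [-1.76  3.52  1.8 ] open 0.02377085664591112
t: 4.8
tool_pos: [0.5941, -0.1644, 0.2208]
orientation: [-3.071, -0.658, -0.0]
force: [0.3, 4.6, 1.6]
opening: 0.0234
gripper_force: 15.0
t 5.0 turn 1.3233550107580756 R 0.05490592187934224 z 0.22087694865755966 Ftan,rad,z first [-3.   3.5  1.6] mean [-1.9   3.47  1.77] open 0.023831680943521942
t: 5.17
tool_pos: [0.6029, -0.1756, 0.22]
orientation: [-3.071, -0.658, 0.0]
force: [0.0, 4.0, 2.3]
opening: 0.0236
gripper_force: 15.0
t 5.3667 turn 1.5862115538319235 R 0.054966058937592314 z 0.2200768202813657 Ftan,rad,z first [-3.4  2.1  2.3] mean [-1.88  2.51  1.72] open 0.023646405413264942
```

```bash
python3 - <<'E'
import cv2,numpy as np
f=lambda n:cv2.resize(cv2.imread('pics/'+n)[255:315,170:240],None,fx=5.5,fy=5.5,interpolation=cv2.INTER_CUBIC)
cv2.imwrite('pics/c1.png',np.hstack([f('s0.png'),f('m4.png')]))
E
```

```text
(no output)
```

View pics/c1.png

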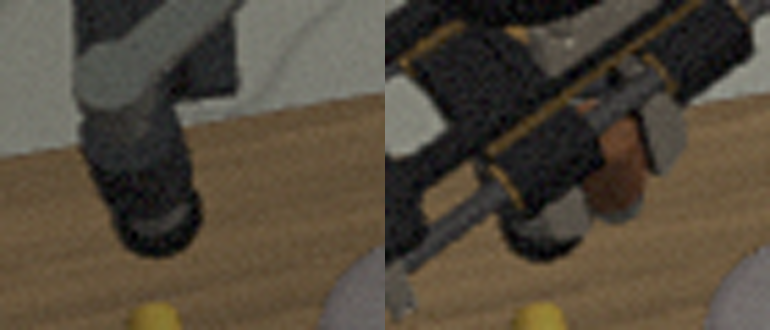

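```bash
cat > e.py <<'E'
from h import *
import sys
def edge(n):
    g=cv2.GaussianBlur(cv2.imread('pics/'+n),(3,3),0)[:,:,2].astype(float)
    out=[]
    for c in range(195,203):
        col=g[294:310,c];hi=np.median(col[-5:]);th=(hi+col.min())/2
        k=np.where(col<th)[0]
        if len(k)==0: continue
        k=k[-1];out.append(294+k+(th-col[k])/(col[k+1]-col[k]))
    return np.round(out,2),np.mean(out)
for n in sys.argv[1:]:print(n,*edge(n))
E
python3 e.py s0.png m1.png m2.png m3.png m4.png
python3 - <<'E'
from h import *
d=np.load('pics/s0.png.npz');W=np.linalg.inv(d['pose'])
def pr(p):q=d['intrinsics']@(W@np.r_[p,1])[:3];return q[:2]/q[2]
for z in(.022,.025,.032):
    P=np.array([pr([.5555+.016*np.cos(a),-.2038+.016*np.sin(a),z]) for a in np.linspace(0,6.28,90)])
    print(z,P.max(0),P.mean(0))
E
```

```text
s0.png [300.91 301.21 301.39 301.45 301.38 301.12 300.74 300.36] 301.0701501183173
m1.png [301.24 301.54 301.7  301.79 301.65 301.35 301.05 300.6 ] 301.3646962839541
m2.png [301.42 301.78 302.02 302.13 302.1  301.78 301.37 300.9 ] 301.68744935922314
m3.png [301.45 301.82 302.09 302.15 302.06 301.71 301.39 301.1 ] 301.7218516874385
m4.png [301.49 301.85 302.09 302.17 302.15 301.81 301.42 301.12] 301.76253062891607
0.022 [206.80349847 302.80655608] [198.65187592 295.32379013]
0.025 [206.60371422 302.17865272] [198.43282996 294.68344784]
0.032 [206.1338732  300.70188691] [197.91768885 293.17752509]
```

```bash
python3 -m jog '.2 .0004 .0072 .0004 0;.2 -.0006 .0072 .0004 0' 15; python3 m.py m5.png
python3 -m jog '.2 -.0015 .007 .0004 0;.2 -.0024 .0068 .0004 0' 15; python3 m.py m6.png; python3 e.py m4.png m5.png m6.png
```

```text
t: 5.53
tool_pos: [0.6087, -0.189, 0.2192]
orientation: [-3.071, -0.659, 0.0]
force: [0.6, 4.6, 1.9]
opening: 0.0235
gripper_force: 15.0
t 5.7333 turn 1.852027027199822 R 0.05501276758839272 z 0.21919325591666516 Ftan,rad,z first [-4.3  1.8  1.9] mean [-2.24  1.93  1.91] open 0.023876221481736837
t: 5.9
tool_pos: [0.6107, -0.2032, 0.2184]
orientation: [-3.071, -0.659, -0.0]
force: [0.3, 3.8, 2.3]
opening: 0.0237
gripper_force: 15.0
t 6.1 turn 2.1138171482537307 R 0.05511070885625269 z 0.21837980084164096 Ftan,rad,z first [-3.8  0.4  2.3] mean [-1.65  0.98  2.41] open 0.023563249465191265
m4.png [301.49 301.85 302.09 302.17 302.15 301.81 301.42 301.12] 301.76253062891607
m5.png [295.77 295.32 295.45 297.   300.   301.47 301.44 301.24] 298.4618426916221
m6.png [303.1  303.38 303.53 303.48 303.24 302.74 301.88 301.17] 302.8160759453005
```

```bash
python3 - <<'E'
import cv2,numpy as np
f=lambda n:cv2.resize(cv2.imread('pics/'+n)[270:315,175:225],None,fx=5.3,fy=6,interpolation=cv2.INTER_CUBIC)
cv2.imwrite('pics/c2.png',np.vstack([np.hstack([f(n) for n in('s0.png','m2.png','m3.png')]),np.hstack([f(n) for n in('m4.png','m5.png','m6.png')])]))
E
```

```text
(no output)
```

View pics/c2.png

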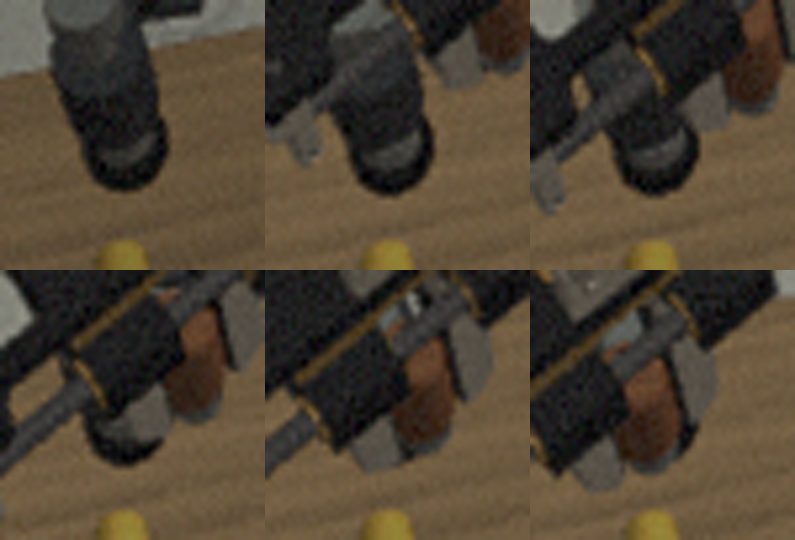

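The pad rim, clear in m2 to m4, goes down at about 0.58 px/rad and then levels off at row 301.75. That puts contact at a turn of about 1.15 rad, so the target turn is about 2.72 rad.

```bash
python3 -m jog '.2 -.0033 .0064 .0004 0;.2 -.0041 .0059 .0004 0;.2 -.0048 .0053 .0004 0;.2 -.0055 .0047 .0004 0;.2 -.0015 .001 .0001 0' 15; python3 m.py m7.png
```

```text
t: 6.52
tool_pos: [0.602, -0.2336, 0.2165]
orientation: [-3.072, -0.656, 0.001]
force: [1.5, 3.4, 3.5]
opening: 0.0233
gripper_force: 15.0
t 6.7167 turn 2.664615967070737 R 0.05513154153041255 z 0.2166130453530226 Ftan,rad,z first [-3.7 -0.6  3.5] mean [-1.55 -0.38  3.15] open 0.023988995114356766
```

```bash
python3 -m jog '.6 0 0 0 0;.6 0 0 0 0;.6 0 0 0 0;.6 0 0 0 0;.6 0 0 0 0;.6 0 0 0 0;.6 0 0 -.01 0;.6 0 0 -.03 0;.6 0 0 -.03 0;.6 0 0 -.03 0'
python3 -m jog '.6 -.035 0 -.01 0;.6 -.035 0 0 0;.6 -.035 0 0 0;.6 -.035 0 0 0;.6 -.035 0 0 0;.6 -.035 0 0 0;.6 -.035 0 0 0;.6 0 0 0 0;.6 0 0 0 0;.6 0 0 0 0'
python3 - <<'E'
from h import *
snap('scene','s9.png');snap('top','t9.png')
a=cv2.imread('pics/s9.png')[215:315,165:240];b=cv2.imread('pics/t9.png')[165:265,335:410]
f=lambda i:cv2.resize(i,None,fx=5,fy=5,interpolation=cv2.INTER_CUBIC)
cv2.imwrite('pics/c9.png',np.hstack([f(a),f(b)]))
E
python3 e.py s0.png m4.png s9.png
```

```text
t: 7.55
tool_pos: [0.6024, -0.2322, 0.3182]
orientation: [-3.072, -0.658, 0.001]
force: [-0.0, 0.1, -0.1]
opening: 0.056
gripper_force: 0.0
t: 8.38
tool_pos: [0.3794, -0.3327, 0.3275]
orientation: [3.071, 0.656, 0.002]
force: [-0.4, 0.8, 0.8]
opening: 0.0555
gripper_force: 0.0
s0.png [300.91 301.21 301.39 301.45 301.38 301.12 300.74 300.36] 301.0701501183173
m4.png [301.49 301.85 302.09 302.17 302.15 301.81 301.42 301.12] 301.76253062891607
s9.png [301.51 301.88 302.1  302.15 302.08 301.72 301.36 301.08] 301.7358590190594
```

View pics/c9.png

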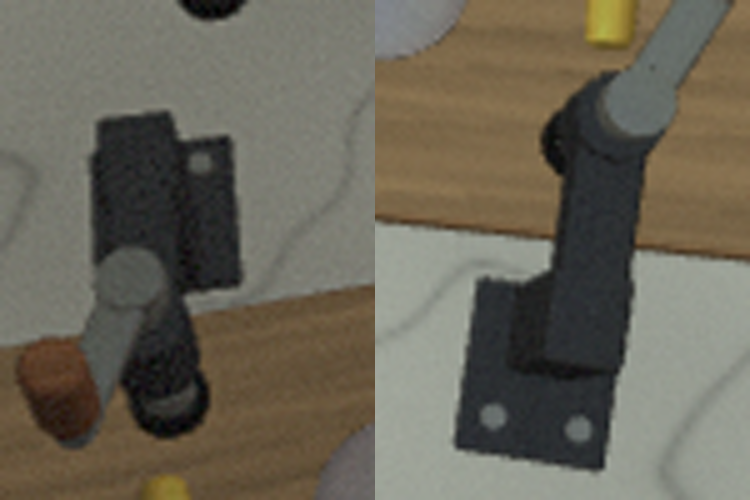

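The pad rim sits at row 301.74, the same as the plateau, so the pad is on the board. The board edges are unmoved, the crank has gone about 2.7 rad clockwise, and the arm is clear.

```bash
python3 -c "
from plant import robot
print(robot.close_job())"
```

```text
the job is handed in; nothing more can be done
None
```

The board is clamped and the job is handed in: I turned the crank about 2.67 rad clockwise, which is about 1.5 rad (roughly a quarter turn) past pad contact as judged from the camera images, then let go; the board did not shift and the other clamp was not touched.

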